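Seat a sandstone core plug against the hidden stop of a V-groove sensor bench

TASK

Lay the pale sandstone core plug in the open end of the V-groove, clear of the grey sensor shroud, and let go of it. Then push it gently along the groove into the shroud until its end sits fully home against the stop hidden inside, press it there lightly for a moment (about 5 N, never hard: the sensor is delicate) and back away, leaving it touching the stop. Leave the dark plug, the rock, the towel roll and the brush alone.

Things in the scene. Friction and masses are not known exactly. Their poses are not given: they have to be found in the camera images.
- bench: fixed V-groove bench: blue base 300 x 100 x 10 mm, aluminium V-block 280 x 72 mm, top 38 mm above the table. 90-degree groove, apex 20 mm above the table, 36 mm wide at the top, along the bench's x over the whole block; a plug in it has its axis 47 mm above the table. Origin: centre of the underside; +x along the groove to the stop end, the open end is at -x, z up
- groove (a point): point on the axis of a plug lying in the open part of the groove: bench x -60 mm, y 0, 47 mm above the table; axes as the bench
- sandstone: pale sand-coloured core plug with brown bands: a smooth cylinder 38 mm in diameter, 76 mm long, 0.18 to 0.28 kg, flat ends, friction about 0.4. Origin at its centre, x along its axis (either end may go first). It starts lying on a black rest 70 x 36 mm, its axis 26 mm above the table. In the groove it drags with some 1 to 2 N, more if it is also pressed down
- basalt: dark grey core plug of the same size, origin at its centre, x along its axis, lying on another such rest; not to be moved
- rock: brown rock specimen 76 mm across, 50 mm high, origin at its underside; not to be moved
- towel_roll: upright white paper towel roll, 110 mm across, 220 mm high, origin at its underside; not to be moved
- brush: small brush 160 mm long lying on the table, origin at its underside; not to be moved
- sensor: grey sensor shroud with an orange lip, fixed over the +x end of the groove: a tunnel 82 mm deep, 92 mm wide, opening 72 mm wide, underside 77 mm, top 89 mm above the table. Its mouth lies at bench x 48 to 62 mm. The stop is inside it. Origin on the table under the centre of its mouth; axes as the bench (x leads into the tunnel)
- mouth (a point): centre of the shroud's mouth on the plug's axis, 47 mm above the table, axes as the bench. The stop, a copper disc 34 mm across, stands mostly out of sight 8 to 48 mm inside, set differently each time, so the plug's tail ends 28 to 68 mm outside the mouth. The disc yields on a damped spring, about 1 mm per 3 N (6 mm at most), and stays in touch with the plug
Mind the look-alikes: they are no part of the job. Of the things shaped like the sandstone, the brown one is meant.

How it is judged:
By the outcome, as a careful person would: the job done as asked, in the order asked, and still so for the second after the job is handed in, with the robot touching nothing.
It also fails if it takes over 64 s, if anything falls off the work surface, if the arm or the gripper's body presses on something with over 40 N, if the wrist force passes 120 N, or if a joint passes its speed limit or range.

ROBOT

A 7-joint arm with a two-finger parallel gripper is mounted at the origin on the work surface. World frame = base frame: x ahead of the robot, y to its left, z up, the work surface at z = 0. Lengths are in m, angles in rad, forces in N, time in s.
With the tool pointing down it reaches from about 0.4 to 0.85 m from the base axis. Payload 10.4 kg.
Tool frame: the origin (TCP) lies midway between the tips of the shut fingers; the grasp point (between the pads) lies 19 mm behind it; z points along the fingers, y is the line along which they close (so a half turn about z gives the same grasp; the last joint's range is limited). The gripper opens to 85 mm and grips with 20 to 120 N. Pads are 22 mm wide; open, the fingers measure 114 mm over their backs; the gripper's body (76 mm by 85 mm) begins 54 mm behind the grasp point. The pads swing forward as they close: fully open they stand 13 mm farther back than shut.
Start: joints at [-1.168, 0.332, -0.065, 1.46, 0.022, 1.35, -0.088], TCP at [0.258, 0.569, 0.231] pointing down, gripper open.
Joint ranges: [-2.6, 2.6], [-0.5, 2.12], [-1.47, 1.34], [0.16, 2.42], [-1.27, 4.41], [0.06, 2.06], [-2.6, 2.6]. Speed limits (rad/s): [2.22, 2.22, 2.79, 2.79, 3.14, 3.14, 3.14].

INTERFACE

Orientations are given as a unit quaternion [w, x, y, z].
In Python, from plant import * gives the robot as it stands.
- The arm moves only by the tool carry_out, never from a script. Its argument "increments" is one flat list of numbers, 5 for each row, row after row: the shift along the tool's x, y, z in units of 40 mm (1.0 is 40 mm), then the turn about the tool's z in units of 5 degrees (1.0 is 5 degrees), then the closure, from -1 (fully open) to 1 (shut). A call has 1 to 20 rows; each row shifts and turns the commanded pose from where the row before left it, along the tool's axes as they then stand; what a row does not reach is not made up. A row lasts 1/12 s, in which the tool goes at most 41.7 mm and 7.16 degrees, less where a joint would pass 70% of its speed; a pose out of reach is approached as far as the arm can. A call is refused whole if a number of a shift passes 1 or a number of a turn 1, either way. A call with a gripper value outside its range is refused whole. The fingers move at their own pace and stop on an object; "grip_force" is the grip in N (left out, the last holds). Time passes only in rows, so rows that do not move let the fingers close. It gives the time, the measured TCP pose, the force, the opening and the grip force at its end, in the units of the state.
- get_state(): the state, without advancing time (a new reading comes with each control period).
- capture(name): name is "scene" or "top"; returns (picture, depth): 480x640x3 uint8, red, green, blue; 480x640 float32, m along the optical axis (not along the pixel's ray), 0 where there is no reading.
- calibration(name): a dict with "camera_matrix" (3x3 intrinsics, pixels), "xyz" and "attitude" of the camera in the world. Camera axes: x right, y down, z forward; pixel columns grow to the right and rows downward; lengths in m; the calibration is good to about 2 mm. A picture is of the moment at which its call begins. calibration takes no time and is no camera call.
- sign_off(): hands the job in; it is judged then, once.
The state is a dict: "time_s": time; "joint_positions": joint angles; "dq": joint speeds; "joint_torque": joint torques, N m; "tool_pos": TCP position; "tcp_rot": TCP orientation; "force": force on the tool from outside, world axes, zero at the start; "wrist_torque": the same for the moment, N m; "opening": finger opening in m; "grasp_force": force on a finger pad.
Only numpy, scipy, OpenCV 4.12 (cv2) and the standard library are available. Lean on these libraries where they do the work, as an engineer would, in place of code of your own. Each camera call takes 0.05 s, during which the arm holds its last target. There are 200 camera calls.

## Working session

There is one attempt and no reset: what is moved stays moved. The work goes in short steps, Python scripts to look and compute and a tool call to move; the robot and the scene stay as the last step left them, time stands still between calls to the robot, and variables do not carry over. Pictures are saved under pics/ and viewed, at most 10 in all, crops included, and the job is handed in when it is done.

Besides the shell and the picture viewer there is one more tool, called after "Call:" by a JSON object that holds its "op" and its "data". carry_out: Moves the arm, as the interface text tells. Its arguments: {"type":"object","properties":{"increments":{"type":"array"},"grip_force":{"type":"number"}},"required":["increments"]}

```bash
mkdir -p pics; python3 - <<'E'
from plant import *
import cv2, numpy as np
for n in ("scene","top"):
    p,d=capture(n); cv2.imwrite(f"pics/{n}0.png",p[:,:,::-1]); np.save(f"pics/{n}0.npy",d)
    print(n,calibration(n))
print(get_state())
E
```

```text
scene {'camera_matrix': array([[565.24142318,   0.        , 317.50761911],
       [  0.        , 565.24142318, 248.72957812],
       [  0.        ,   0.        ,   1.        ]]), 'xyz': array([ 1.08961188, -0.52308527,  1.30344812]), 'attitude': array([-0.26027151,  0.90931347,  0.31028364, -0.09556052])}
top {'camera_matrix': array([[619.26339137,   0.        , 322.03923648],
       [  0.        , 619.26339137, 244.13552944],
       [  0.        ,   0.        ,   1.        ]]), 'xyz': array([0.47220607, 0.09788307, 1.70716473]), 'attitude': array([-0.02424382,  0.70684026, -0.70654101,  0.02426699])}
{'time_s': 0.1, 'joint_positions': array([-1.16759957,  0.33279563, -0.06468436,  1.4608453 ,  0.0216032 ,
        1.34989394, -0.08848993]), 'dq': array([ 6.06255950e-04, -1.66863255e-03,  2.31197127e-05, -1.69234833e-03,
       -5.06182298e-04, -2.28854553e-03, -1.19651542e-03]), 'joint_torque': array([ 1.45556714e-03, -6.26750779e+01,  4.90953110e-02, -3.92426348e+01,
        1.63747149e-02,  7.03606551e-03, -6.24327231e-05]), 'tool_pos': array([0.25803041, 0.56888947, 0.23060935]), 'tcp_rot': array([-1.00169823e-04,  2.11286375e-01,  9.77424002e-01, -6.15311750e-04]), 'force': array([ 0.18606338, -0.15137416,  0.46468595]), 'wrist_torque': array([ 0.02891217,  0.01726238, -0.01769714]), 'grasp_force': 0.0, 'opening': 0.08568141250113244}
```

View pics/top0.png

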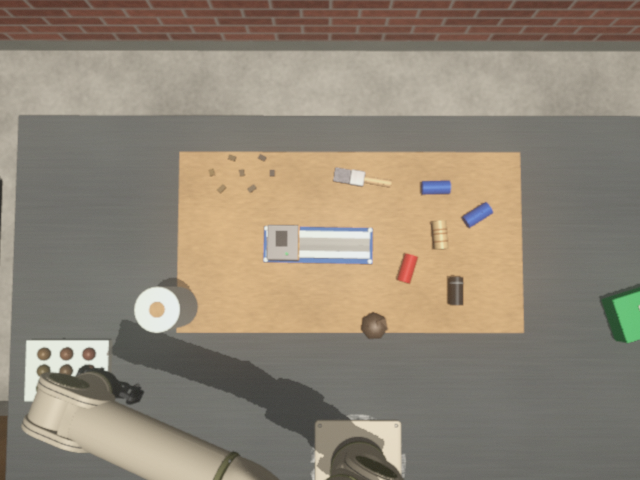

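View pics/scene0.png

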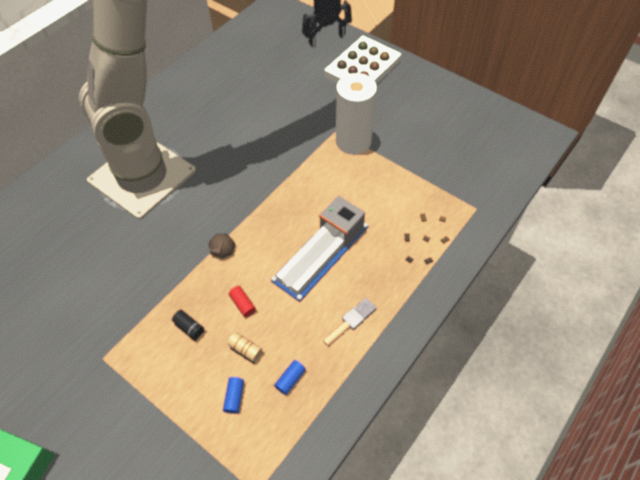

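The top view (up = +x, left = +y) shows the banded sandstone at about (440,235). The bench runs from (264,244) to (373,246), with the shroud at its left end and the mouth at column ~299. The basalt is at (456,290), and the red and blue plugs are look-alikes. The scene view agrees: sandstone (245,347), shroud (342,220).

```bash
cat > h.py <<'E'
import numpy as np, cv2
from plant import *
from scipy.spatial.transform import Rotation as R
def rot(q): return R.from_quat(np.roll(q,-1))
def cast(name,uv,z):
    c=calibration(name); K=c["camera_matrix"]
    uv=np.atleast_2d(uv).astype(float)
    r=rot(c["attitude"]).apply(np.c_[uv,np.ones(len(uv))]@np.linalg.inv(K).T)
    return c["xyz"]+r*((z-c["xyz"][2])/r[:,2])[:,None]
def cloud(name,d):
    c=calibration(name); K=c["camera_matrix"]; v,u=np.mgrid[:480,:640]
    P=np.stack([u,v,np.ones_like(u)],-1)@np.linalg.inv(K).T*d[...,None]
    return (rot(c["attitude"]).apply(P.reshape(-1,3))+c["xyz"]).reshape(480,640,3)
def rect(mask): 
    cs,_=cv2.findContours(mask.astype(np.uint8),cv2.RETR_EXTERNAL,cv2.CHAIN_APPROX_NONE)
    return max(cs,key=cv2.contourArea)
E
python3 - <<'E'
from h import *
for n,roi in (("top",((205,255),(425,455),(215,275),(255,385))),("scene",((328,368),(222,268),(185,305),(265,375)))):
    im=cv2.imread(f"pics/{n}0.png"); hsv=cv2.cvtColor(im,cv2.COLOR_BGR2HSV); d=np.load(f"pics/{n}0.npy"); P=cloud(n,d)
    (a,b),(c,e),(f,g),(h,i)=roi
    z=P[...,2]; print(n,"table z",np.median(z[a:b,c:e]))
    m=np.zeros((480,640),bool); m[a:b,c:e]=(z[a:b,c:e]>0.018)
    Q=P[m]; print("plug n",len(Q),"zmax",np.percentile(Q[:,2],95),"mean",Q.mean(0))
    for pl in (0.026,):
        ct=rect(m)[:,0]; W=cast(n,ct,pl)[:,:2].astype(np.float32); print("plug rect",cv2.minAreaRect(W*1000))
    m=np.zeros((480,640),bool); m[f:g,h:i]=((hsv[...,0]>100)&(hsv[...,0]<125)&(hsv[...,1]>110))[f:g,h:i]
    pts=np.argwhere(m)[:,::-1]; W=cast(n,pts,0.010)[:,:2].astype(np.float32); print("base rect",len(pts),cv2.minAreaRect(W*1000))
    m=np.zeros((480,640),bool); m[f:g,h:i]=(z[f:g,h:i]>0.075)
    Q=P[m]; print("shroud z",np.median(Q[:,2]), cv2.minAreaRect((Q[:,:2]*1000).astype(np.float32)), cv2.boxPoints(cv2.minAreaRect((Q[:,:2]*1000).astype(np.float32))))
    hh=hsv[f:g,h:i]; o=(hh[...,0]<15)&(hh[...,1]>140)&(hh[...,2]>90); pts=np.argwhere(o)[:,::-1]+[h,f]
    if len(pts): print("orange",len(pts),cast(n,pts,0.089).mean(0),pts.mean(0))
p=cv2.imread("pics/top0.png"); q=cv2.imread("pics/scene0.png")
cv2.imwrite("pics/crop.png",np.hstack([cv2.resize(p[190:310,260:490],None,fx=1.7,fy=1.7,interpolation=2)[:200], cv2.resize(q[190:310,180:380],(333,200),interpolation=2)]))
E
```

```text
top table z 0.0034112760600584213
plug n 409 zmax 0.050911512839766755 mean [ 0.61000639 -0.21644314  0.06571785]
plug rect ((613.39453125, -223.9329071044922), (77.0960693359375, 39.125484466552734), 4.927245140075684)
base rect 0 ((0.0, 0.0), (0.0, 0.0), 0.0)
shroud z 0.09014980916473225 ((547.7603759765625, 183.9518585205078), (201.86502075195312, 108.23902893066406), 20.52216911315918) [[434.26074  199.25287 ]
 [472.20605   97.883064]
 [661.26     168.65085 ]
 [623.3147   270.02066 ]]
scene table z 0.002745671097951985
plug n 541 zmax 0.04817921632771127 mean [ 0.62763163 -0.23323248  0.06321857]
plug rect ((613.3446044921875, -225.17315673828125), (86.48625183105469, 40.71003723144531), 4.981553077697754)
base rect 333 ((631.5353393554688, 87.34097290039062), (292.9400634765625, 77.28659057617188), 72.19477844238281)
shroud z 0.08905292833510114 ((798.0653076171875, -149.9617919921875), (118.09403991699219, 939.6466674804688), 30.839574813842773) [[ 506.5188   223.16174]
 [ 988.2156  -583.62463]
 [1089.6118  -523.0853 ]
 [ 607.91504  283.70105]]
orange 41 [0.59097959 0.15469252 0.089     ] [331.95121951 223.80487805]
```

```bash
python3 - <<'E'
from h import *
n="top"; f,g,h,i=215,275,255,385
im=cv2.imread(f"pics/{n}0.png"); hsv=cv2.cvtColor(im,cv2.COLOR_BGR2HSV); d=np.load(f"pics/{n}0.npy"); P=cloud(n,d); z=P[...,2]
H=hsv[f:g,h:i]; 
m=((H[...,0]>95)&(H[...,0]<130)&(H[...,1]>100)); pts=np.argwhere(m)[:,::-1]+[h,f]
print(len(pts), hsv[262,340],hsv[244,370])
r=cv2.minAreaRect((cast(n,pts,0.010)[:,:2]*1000).astype(np.float32)); print("base",r)
for lab,lo,hi in (("shroud",.08,.1),("vblock",.033,.045)):
    m=np.zeros((480,640),bool); m[f:g,h:i]=((z>lo)&(z<hi))[f:g,h:i]
    ct=rect(m)[:,0]; r=cv2.minAreaRect((cast(n,ct,.089 if lo>.05 else .038)[:,:2]*1000).astype(np.float32))
    print(lab,m.sum(),np.median(z[m]),r,cv2.boxPoints(r).round(1).tolist())
# groove line: per column minimum depth row in the open part
g0=[]
for u in range(306,368,3):
    col=z[232:258,u]; ok=(col>.01)&(col<.05); rows=np.arange(232,258)[ok]; c=col[ok]
    w=np.clip(.036-c,0,None)*(abs(rows-245)<8); 
    if w.sum()>0: g0.append(np.r_[P[232:258,u][ok][:, :2].T@w/w.sum(), c[abs(rows-245)<8].min()])
g0=np.array(g0); k=np.polyfit(g0[:,1],g0[:,0],1); print("groove x=a*y+b",k,"zmin",g0[:,2].mean(), "res",np.std(g0[:,0]-np.polyval(k,g0[:,1])))
s=get_state(); print(rot(s["tcp_rot"]).as_matrix().round(3))
E
```

```text
2 [110  87 187] [110  80 187]
base ((545.2203369140625, 140.44613647460938), (13.711243629455566, 0.0), 90.02448272705078)
shroud 1122 0.09005872894306977 ((587.7566528320312, 199.97531127929688), (91.9222183227539, 83.76261138916016), 0.024426063522696495) [[541.7999877929688, 241.8000030517578], [541.7999877929688, 158.10000610351562], [633.7000122070312, 158.10000610351562], [633.7000122070312, 241.89999389648438]]
vblock 1111 0.038337031607290406 ((564.1870727539062, 64.1980209350586), (186.71035766601562, 28.40793800354004), 88.69091033935547) [[547.9000244140625, -28.799999237060547], [576.2999877929688, -29.5], [580.5, 157.1999969482422], [552.0999755859375, 157.89999389648438]]
groove x=a*y+b [0.01599184 0.58560613] zmin 0.017466428669284707 res 0.0015011111743340982
[[-0.911  0.413 -0.   ]
 [ 0.413  0.911 -0.001]
 [-0.    -0.001 -1.   ]]
```

View pics/crop.png

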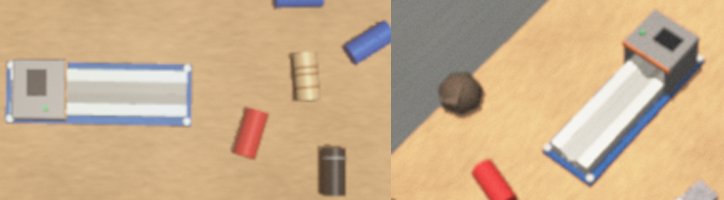

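The crop confirms the open groove to the right of the shroud, with nothing in it. The bench has a slight yaw, so I'm refining the base with a looser blue mask.

```bash
cat >> h.py <<'E'
def bench(n,p,roi):
    f,g,h,i=roi; H=cv2.cvtColor(p,cv2.COLOR_RGB2HSV)[f:g,h:i]
    m=(H[...,0]>98)&(H[...,0]<125)&(H[...,1]>70)
    pts=np.argwhere(m)[:,::-1]+[h,f]
    return len(pts),cv2.minAreaRect((cast(n,pts,0.010)[:,:2]*1000).astype(np.float32))
E
python3 - <<'E'
from h import *
print(bench("top",cv2.imread("pics/top0.png")[:,:,::-1].copy(),(215,275,255,385)))
print(bench("scene",cv2.imread("pics/scene0.png")[:,:,::-1].copy(),(185,305,262,375)))
p=cv2.imread("pics/top0.png"); H=cv2.cvtColor(p,cv2.COLOR_BGR2HSV)
# blue edges bottom strip & top strip per column (mean row)
for r0,r1 in ((222,240),(250,272)):
    L=[]
    for u in range(304,370):
        rr=[r for r in range(r0,r1) if 98<H[r,u,0]<125 and H[r,u,1]>60]
        if rr: L.append((u,np.mean(rr)))
    L=np.array(L); W=cast("top",L,.010); k=np.polyfit(W[:,1],W[:,0],1); print("edge",len(L),k, "x at y=60:",np.polyval(k,.06))
for u in range(366,380,2): print(u,H[244,u],cast("top",[u,246],.01)[0,1])
s=get_state(); print(s["time_s"])
E
```

```text
(487, ((587.6454467773438, 110.130859375), (294.467041015625, 95.9399642944336), 88.95902252197266))
(459, ((632.1755981445312, 88.27835083007812), (294.9478454589844, 83.61985778808594), 72.31837463378906))
edge 63 [0.01557628 0.63040597] x at y=60: 0.6313405435013757
edge 63 [0.016916   0.54315448] x at y=60: 0.5441694449281766
366 [ 21  20 205] -0.02288941520565639
368 [ 19  18 203] -0.02838248238514593
370 [110  80 187] -0.03387555124554181
372 [142  23 164] -0.03936862178684444
374 [ 17  92 213] -0.044861694009054986
376 [ 17  91 212] -0.0503547679121738
378 [ 17  91 211] -0.05584784349620203
0.1
```

Call:
{"op": "carry_out", "data": {"increments": [0,0,-1,0,-1,0,0,-1,0,-1,0,0,-1,0,-1,-0.3,-0.27,0,0,-1,-0.6,-0.53,0,0,-1,-0.6,-0.53,0,0,-1,-0.6,-0.53,0,0,-1,-0.6,-0.53,0,0,-1,-0.6,-0.53,0,0,-1,-0.6,-0.53,0,0,-1,-0.6,-0.53,0,0,-1,-0.6,-0.53,0,0,-1,-0.6,-0.53,0,0,-1,-0.6,-0.53,0,0,-1,-0.6,-0.53,0,0,-1,-0.6,-0.53,0,0,-1,-0.6,-0.53,0,0,-1,-0.6,-0.53,0,0,-1,-0.6,-0.53,0,0,-1,-0.6,-0.53,0,0,-1], "grip_force": 40}}

```text
time_s: 1.77
tool_pos: [0.4744, 0.0853, 0.3512]
tcp_rot: [-0.0, 0.211, 0.977, 0.0]
force: [-0.0, 0.9, 0.1]
opening: 0.0854
grasp_force: 0.0
```

```bash
cat >> h.py <<'E'
def go(target,yaw=None):
    """units still to go in tool axes; yaw: wanted world yaw (deg) of tool y; shifts are for before/after the turn"""
    s=get_state(); Rm=rot(s["tcp_rot"]).as_matrix(); d=np.array(target)-s["tool_pos"]
    y=np.degrees(np.arctan2(Rm[1,1],Rm[0,1])); print("t",s["time_s"],"pos",s["tool_pos"].round(4),"yaw_y",y.round(2),"F",s["force"].round(2),"open",round(s["opening"],4),"grip",round(s["grasp_force"],1),"q",s["joint_positions"].round(2))
    print("shift now",(Rm.T@d/.04).round(3))
    if yaw is not None:
        t=-(yaw-y)/5; print("turn units",t.round(2),"shift after turn",((Rm@R.from_euler('z',t*5,degrees=True).as_matrix()).T@d/.04).round(3))
E
python3 -c "
from h import *
go([.6134,-.2245,.15],94.9)"
```

```text
t 1.7667 pos [0.4744 0.0853 0.3512] yaw_y 65.6 F [-0.01  0.95  0.1 ] open 0.0854 grip 0.0 q [-0.66 -0.04  0.38  1.64  0.02  1.55  0.86]
shift now [-6.364 -5.618  5.027]
turn units -5.86 shift after turn [-2.801 -8.013  5.027]
```

Call:
{"op": "carry_out", "data": {"increments": [-0.6,-0.53,0,0,-1,-0.6,-0.53,0,0,-1,-0.6,-0.53,0,0,-1,-0.6,-0.53,0,0,-1,-0.6,-0.53,0,0,-1,-0.6,-0.53,0,0,-1,-0.6,-0.53,0,0,-1,-0.6,-0.53,0,0,-1,-0.6,-0.53,0,0,-1,-0.6,-0.53,0,0,-1,-0.2,-0.2,0,0,-1,0,0,0.7,-1,-1,0,0,0.7,-1,-1,0,0,0.7,-1,-1,0,0,0.7,-1,-1,0,0,0.7,-1,-1,0,0,0.7,-0.86,-1,0,0,0,0,-1,0,0,0,0,-1]}}

```text
time_s: 3.35
tool_pos: [0.6085, -0.2153, 0.1826]
tcp_rot: [-0.001, -0.042, 0.999, 0.0]
force: [0.5, 0.6, 0.7]
opening: 0.0853
grasp_force: 0.0
```

```bash
python3 -c "
from h import *
go([.6134,-.2245,.016],94.9)"
```

```text
t 3.35 pos [ 0.6085 -0.2153  0.1826] yaw_y 94.78 F [0.46 0.56 0.73] open 0.0853 grip 0.0 q [-0.13  0.44  0.54  1.49 -0.23  1.28  2.09]
shift now [-0.113 -0.244  4.164]
turn units -0.02 shift after turn [-0.113 -0.244  4.164]
```

Call:
{"op": "carry_out", "data": {"increments": [-0.113,-0.244,0.5,0,-1,0,0,0.7,0,-1,0,0,0.7,0,-1,0,0,0.7,0,-1,0,0,0.6,0,-1,0,0,0.5,0,-1,0,0,0.3,0,-1,0,0,0.164,0,-1,0,0,0,0,-1,0,0,0,0,-1]}}

```text
time_s: 4.18
tool_pos: [0.6155, -0.2255, 0.0183]
tcp_rot: [0.001, -0.042, 0.999, -0.0]
force: [-0.1, 0.3, 0.8]
opening: 0.0852
grasp_force: 0.0
```

```bash
python3 - <<'E'
from h import *
go([.6134,-.2245,.016],94.9)
p,d=capture("scene"); cv2.imwrite("pics/s1.png",cv2.resize(p[290:410,160:320,::-1],None,fx=4,fy=4,interpolation=2))
E
```

```text
t 4.1833 pos [ 0.6155 -0.2255  0.0183] yaw_y 94.87 F [-0.13  0.3   0.84] open 0.0852 grip 0.0 q [-0.07  0.63  0.48  1.6  -0.33  0.99  2.17]
shift now [0.051 0.03  0.057]
turn units -0.01 shift after turn [0.051 0.03  0.057]
```

View pics/s1.png

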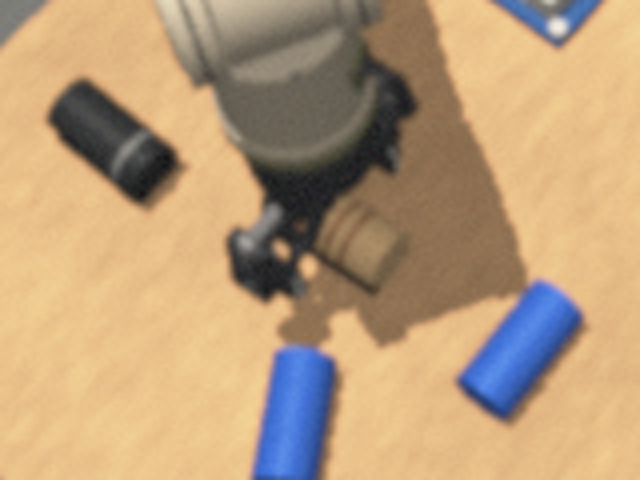

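The plug at crop (365,245) sits between the two open fingers at (265,265) and (390,155), and nothing else is near them. Closing now, then lifting.

Call:
{"op": "carry_out", "data": {"increments": [0.05,0.03,0.05,0,0,0,0,0,0,0.3,0,0,0,0,1,0,0,0,0,1,0,0,0,0,1,0,0,0,0,1,0,0,0,0,1,0,0,0,0,1,0,0,0,0,1,0,0,0,0,1], "grip_force": 45}}

```text
time_s: 5.07
tool_pos: [0.6128, -0.2249, 0.0154]
tcp_rot: [0.0, -0.043, 0.999, -0.0]
force: [-2.1, -0.5, 6.1]
opening: 0.0367
grasp_force: 45.2
```

Call:
{"op": "carry_out", "data": {"increments": [0,0,-0.2,0,1,0,0,-0.4,0,1,0,0,-0.6,0,1,0,0,-0.6,0,1,0,0,-0.6,0,1,0,0,-0.4,0,1,0,0,-0.2,0,1,0,0,0,0,1,0,0,0,0,1]}}

```text
time_s: 5.82
tool_pos: [0.6122, -0.2238, 0.134]
tcp_rot: [-0.0, -0.043, 0.999, 0.0]
force: [-0.5, -0.1, -2.7]
opening: 0.0366
grasp_force: 45.4
```

```bash
python3 - <<'E'
from h import *
go([.587,.045,.130],-0.93)
p,d=capture("scene"); cv2.imwrite("pics/s2.png",cv2.resize(p[270:410,160:320,::-1],None,fx=4,fy=4,interpolation=2))
E
```

```text
t 5.8167 pos [ 0.6122 -0.2238  0.134 ] yaw_y 94.92 F [-0.46 -0.05 -2.71] open 0.0366 grip 45.4 q [-0.11  0.49  0.53  1.53 -0.26  1.19  2.12]
shift now [0.051 6.748 0.105]
turn units 19.17 shift after turn [ 6.708 -0.739  0.105]
```

View pics/s2.png

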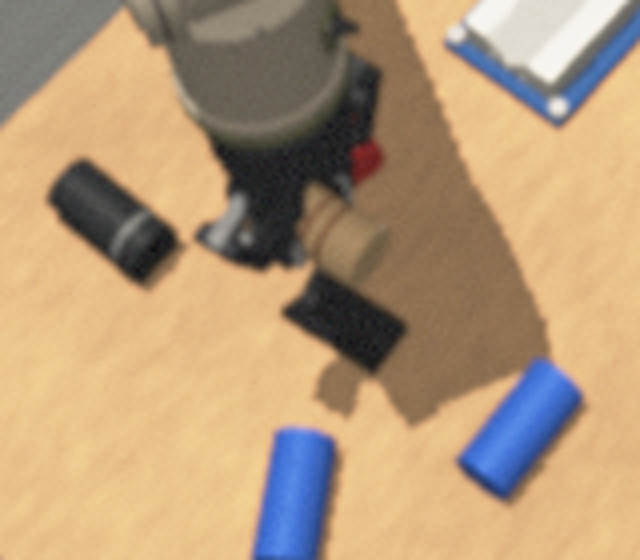

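The plug at crop (345,235) is held by the fingers and has left its black rest at (345,320). Weight reads about 2.7 N. Now turning it towards the groove direction.

Call:
{"op": "carry_out", "data": {"increments": [0,0,0,0.6,1,0,0,0,1,1,0,0,0,1,1,0,0,0,1,1,0,0,0,1,1,0,0,0,1,1,0,0,0,1,1,0,0,0,1,1,0,0,0,1,1,0,0,0,1,1,0,0,0,1,1,0,0,0,1,1,0,0,0,1,1,0,0,0,1,1,0,0,0,1,1,0,0,0,1,1,0,0,0,1,1,0,0,0,1,1,0,0,0,1,1,0,0,0,0.57,1]}}

```text
time_s: 7.53
tool_pos: [0.6117, -0.2238, 0.1329]
tcp_rot: [-0.001, 0.715, 0.7, -0.001]
force: [-0.5, 0.1, -2.6]
opening: 0.0365
grasp_force: 45.2
```

Call:
{"op": "carry_out", "data": {"increments": [0.2,0,0,0,1,0.5,-0.1,0,0,1,0.7,-0.1,0,0,1,0.7,-0.1,0,0,1,0.7,-0.1,0,0,1,0.7,-0.1,0,0,1,0.7,-0.1,0,0,1,0.7,-0.1,0,0,1,0.7,0,0,0,1,0.5,0,0,0,1,0.4,0,0,0,1,0.2,0,0,0,1,0,0,0,0,1,0,0,0,0,1]}}

```text
time_s: 8.7
tool_pos: [0.5885, 0.0438, 0.1343]
tcp_rot: [-0.0, 0.713, 0.702, -0.0]
force: [-0.6, -0.3, -2.0]
opening: 0.0368
grasp_force: 45.5
```

```bash
python3 - <<'E'
from h import *
go([.587,.045,.130],-0.93)
for n in("top","scene"):
    p,d=capture(n); cv2.imwrite(f"pics/{n}3.png",p[:,:,::-1]); np.save(f"pics/{n}3.npy",d)
a=cv2.imread("pics/top3.png")[200:300,250:400]; b=cv2.imread("pics/scene3.png")[190:310,240:400]
cv2.imwrite("pics/c3.png",np.hstack([cv2.resize(a,(400,267),interpolation=2)[:267],cv2.resize(b,(356,267),interpolation=2)]))
E
```

```text
t 8.7 pos [0.5885 0.0438 0.1343] yaw_y -0.88 F [-0.62 -0.28 -1.95] open 0.0368 grip 45.5 q [-0.86  0.45  0.9   1.71 -0.38  1.17  0.13]
shift now [ 0.029 -0.039  0.108]
turn units 0.01 shift after turn [ 0.029 -0.039  0.108]
```

View pics/c3.png

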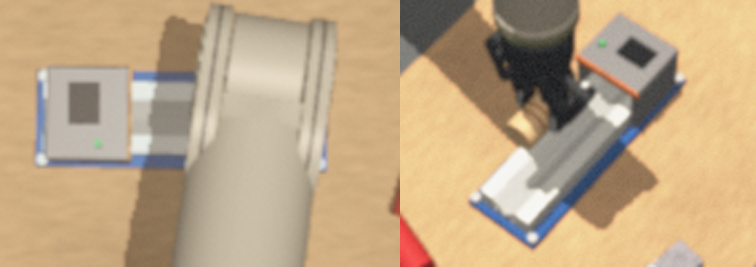

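Gripper with plug is over the open groove (scene crop ~ (525,120)), well clear of the shroud. Now descending.

Call:
{"op": "carry_out", "data": {"increments": [0.03,-0.04,0.3,0,1,0,0,0.5,0,1,0,0,0.5,0,1,0,0,0.4,0,1,0,0,0.3,0,1,0,0,0.1,0,1,0,0,0,0,1,0,0,0,0,1]}}

```text
time_s: 9.47
tool_pos: [0.5876, 0.045, 0.0512]
tcp_rot: [0.0, 0.713, 0.701, 0.0]
force: [0.6, 0.1, -0.9]
opening: 0.0364
grasp_force: 45.5
```

```bash
python3 -c "
from h import *
go([.587,.045,.0364],-0.93)"
```

```text
t 9.4667 pos [0.5876 0.045  0.0512] yaw_y -0.98 F [ 0.64  0.08 -0.94] open 0.0364 grip 45.5 q [-0.8   0.55  0.83  1.78 -0.47  1.02  0.19]
shift now [-0.001 -0.016  0.369]
turn units -0.01 shift after turn [-0.001 -0.016  0.369]
```

Call:
{"op": "carry_out", "data": {"increments": [0,0,0.1,0,1,0,0,0.1,0,1,0,0,0.05,0,1,0,0,0,0,1,0,0,0,0,1]}}

```text
time_s: 9.88
tool_pos: [0.5873, 0.0455, 0.0408]
tcp_rot: [-0.0, 0.713, 0.701, 0.0]
force: [0.1, 0.2, -3.0]
opening: 0.0362
grasp_force: 45.5
```

Call:
{"op": "carry_out", "data": {"increments": [0,0,0.05,0,1,0,0,0,0,1,0,0,0,0,1]}}

```text
time_s: 10.13
tool_pos: [0.5873, 0.0455, 0.0387]
tcp_rot: [-0.0, 0.713, 0.701, 0.0]
force: [0.3, -0.3, -3.0]
opening: 0.0369
grasp_force: 45.5
```

Call:
{"op": "carry_out", "data": {"increments": [0,0,0.03,0,1,0,0,0,0,1,0,0,0,0,1]}}

```text
time_s: 10.38
tool_pos: [0.5873, 0.0455, 0.0375]
tcp_rot: [-0.0, 0.713, 0.701, 0.0]
force: [-0.6, -0.1, -1.6]
opening: 0.036
grasp_force: 45.5
```

Call:
{"op": "carry_out", "data": {"increments": [0,0,0.03,0,1,0,0,0,0,1,0,0,0,0,1]}}

```text
time_s: 10.63
tool_pos: [0.5875, 0.0455, 0.0372]
tcp_rot: [-0.0, 0.713, 0.701, 0.0]
force: [-4.8, 0.4, 9.2]
opening: 0.0368
grasp_force: 51.2
```

Call:
{"op": "carry_out", "data": {"increments": [0,0,0.02,0,1,0,0,0,0,1,0,0,0,0,1]}}

```text
time_s: 10.88
tool_pos: [0.5875, 0.0455, 0.0371]
tcp_rot: [-0.0, 0.713, 0.701, 0.0]
force: [-7.9, 0.3, 18.0]
opening: 0.0362
grasp_force: 56.5
```

Call:
{"op": "carry_out", "data": {"increments": [0,0,-0.04,0,1,0,0,0,0,0.2,0,0,0,0,0,0,0,0,0,-0.3,0,0,0,0,-0.5,0,0,0,0,-0.5,0,0,0,0,-0.5,0,0,0,0,-0.5]}}

```text
time_s: 11.55
tool_pos: [0.5873, 0.0454, 0.0371]
tcp_rot: [0.0, 0.713, 0.701, 0.0]
force: [0.6, -0.6, -0.6]
opening: 0.064
grasp_force: 0.0
```

Call:
{"op": "carry_out", "data": {"increments": [0,0,-0.2,0,-0.7,0,0,-0.4,0,-0.7,0,0,-0.6,0,-0.7,0,0,-0.6,0,-0.7,0,0,-0.5,0,-0.7,0,0,-0.2,0,-0.7,0,0,0,0,0,0,0,0,0,1,0,0,0,0,1]}}

```text
time_s: 12.3
tool_pos: [0.5866, 0.0456, 0.136]
tcp_rot: [-0.001, 0.713, 0.701, -0.001]
force: [-0.5, -0.4, 0.1]
opening: 0.0368
grasp_force: 0.0
```

Call:
{"op": "carry_out", "data": {"increments": [-0.3,0,0,0,1,-0.5,0,0,0,1,-0.6,0,0,0,1,-0.6,0,0,0,1,-0.4,0,0,0,1,-0.2,0,0,0,1,0,0,0,0,1,0,0,0,0,1]}}

```text
time_s: 12.97
tool_pos: [0.5854, -0.0584, 0.1366]
tcp_rot: [-0.0, 0.713, 0.701, -0.0]
force: [-0.2, 0.3, -0.5]
opening: 0.0001
grasp_force: 0.0
```

```bash
python3 - <<'E'
from h import *
go([.5865,-.03,.044],-0.93)
for n in("top","scene"):
    p,d=capture(n); cv2.imwrite(f"pics/{n}4.png",p[:,:,::-1]); np.save(f"pics/{n}4.npy",d)
a=cv2.imread("pics/top4.png")[200:300,250:400]; b=cv2.imread("pics/scene4.png")[190:310,240:400]
cv2.imwrite("pics/c4.png",np.hstack([cv2.resize(a,(400,267),interpolation=2)[:267],cv2.resize(b,(356,267),interpolation=2)]))
E
```

```text
t 12.9667 pos [ 0.5854 -0.0584  0.1366] yaw_y -0.97 F [-0.2   0.33 -0.51] open 0.0001 grip 0.0 q [-0.7   0.45  0.92  1.72 -0.38  1.17  0.31]
shift now [0.71  0.018 2.316]
turn units -0.01 shift after turn [0.71  0.019 2.316]
```

View pics/c4.png

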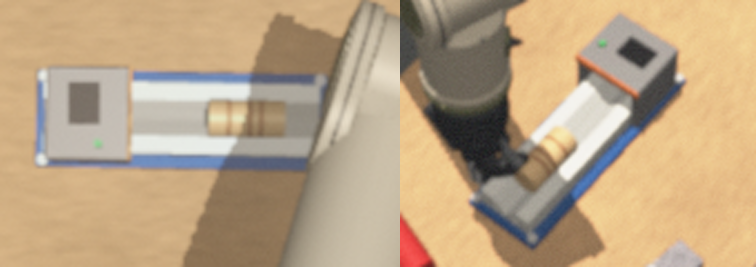

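The plug lies aligned in the open groove (top crop columns 208–286, i.e. image 328–357), released and clear of the shroud mouth at crop column 131. Fingers are shut; lowering behind its tail.

Call:
{"op": "carry_out", "data": {"increments": [0.3,0,0.4,0,1,0.2,0,0.6,0,1,0,0,0.6,0,1,0,0,0.4,0,1,0,0,0.2,0,1,0,0,0.1,0,1,0,0,0,0,1,0,0,0,0,1]}}

```text
time_s: 13.73
tool_pos: [0.5865, -0.0384, 0.0459]
tcp_rot: [0.0, 0.713, 0.701, 0.0]
force: [-0.0, 0.7, 0.2]
opening: 0.0002
grasp_force: 0.0
```

```bash
python3 - <<'E'
from h import *
go([.5862,-.015,.044],-0.93)
im=cv2.imread("pics/top4.png"); d=np.load("pics/top4.npy"); P=cloud("top",d)
m=np.zeros((480,640),bool); m[236:254,302:366]=(P[236:254,302:366,2]>.05)&(P[236:254,302:366,2]<.075)
ct=rect(m)[:,0]; r=cv2.minAreaRect((cast("top",ct,.05)[:,:2]*1000).astype(np.float32)); print(m.sum(),r, P[m][:,1].min(),P[m][:,1].max())
E
```

```text
t 13.7333 pos [ 0.5865 -0.0384  0.0459] yaw_y -0.93 F [-0.03  0.75  0.17] open 0.0002 grip 0.0 q [-0.67  0.56  0.84  1.79 -0.48  1.01  0.34]
shift now [ 0.584 -0.017  0.049]
turn units -0.0 shift after turn [ 0.584 -0.017  0.049]
387 ((586.4993286132812, 41.61453628540039), (37.64253234863281, 75.16305541992188), 0.024329252541065216) 0.0046268939371561235 0.07942634836565936
```

Call:
{"op": "carry_out", "data": {"increments": [0.2,0,0.04,0,1,0.2,0,0,0,1,0.15,0,0,0,1,0.1,0,0,0,1,0.06,0,0,0,1,0.06,0,0,0,1,0.06,0,0,0,1,0.06,0,0,0,1,0,0,0,0,1]}}

```text
time_s: 14.48
tool_pos: [0.5866, -0.0029, 0.0436]
tcp_rot: [0.0, 0.713, 0.701, 0.0]
force: [0.4, 0.0, 0.0]
opening: -0.0001
grasp_force: 0.0
```

Call:
{"op": "carry_out", "data": {"increments": [0.04,0,0,0,1,0.06,0,0,0,1,0.08,0,0,0,1,0.1,0,0,0,1,0.1,0,0,0,1,0.1,0,0,0,1,0.1,0,0,0,1,0.1,0,0,0,1,0.1,0,0,0,1,0.1,0,0,0,1]}}

```text
time_s: 15.32
tool_pos: [0.5871, 0.0327, 0.0436]
tcp_rot: [0.0, 0.713, 0.701, 0.0]
force: [-0.1, -2.6, 1.1]
opening: -0.0002
grasp_force: 1.3
```

```bash
python3 - <<'E'
from h import *
go([.5874,.070,.044],-0.93)
E
```

```text
t 15.3167 pos [0.5871 0.0327 0.0436] yaw_y -0.94 F [-0.08 -2.62  1.1 ] open -0.0002 grip 1.3 q [-0.78  0.56  0.83  1.79 -0.48  1.01  0.22]
shift now [ 0.933 -0.008 -0.011]
turn units -0.0 shift after turn [ 0.933 -0.008 -0.011]
```

Call:
{"op": "carry_out", "data": {"increments": [0.1,0,0,0,1,0.1,0,0,0,1,0.1,0,0,0,1,0.1,0,0,0,1,0.1,0,0,0,1,0.1,0,0,0,1,0.1,0,0,0,1,0.08,0,0,0,1,0.06,0,0,0,1,0.04,0,0,0,1]}}

```text
time_s: 16.15
tool_pos: [0.5877, 0.0679, 0.0435]
tcp_rot: [-0.0, 0.713, 0.701, 0.0]
force: [-0.5, -3.2, 2.1]
opening: -0.0002
grasp_force: 1.3
```

Call:
{"op": "carry_out", "data": {"increments": [0.04,0,0,0,1,0.04,0,0,0,1,0.04,0,0,0,1,0.04,0,0,0,1]}}

```text
time_s: 16.48
tool_pos: [0.5878, 0.074, 0.0435]
tcp_rot: [-0.0, 0.713, 0.701, 0.0]
force: [0.3, -1.3, 1.8]
opening: -0.0002
grasp_force: 1.1
```

Call:
{"op": "carry_out", "data": {"increments": [0.04,0,0,0,1,0.04,0,0,0,1,0.04,0,0,0,1]}}

```text
time_s: 16.73
tool_pos: [0.5878, 0.0788, 0.0435]
tcp_rot: [-0.0, 0.713, 0.701, 0.0]
force: [-0.4, -1.9, 1.6]
opening: 0.0001
grasp_force: 1.1
```

Call:
{"op": "carry_out", "data": {"increments": [0.02,0,0,0,1,0.02,0,0,0,1,0.02,0,0,0,1]}}

```text
time_s: 16.98
tool_pos: [0.5879, 0.0812, 0.0435]
tcp_rot: [-0.0, 0.713, 0.701, 0.0]
force: [1.3, -1.8, 0.3]
opening: 0.0002
grasp_force: 1.1
```

Call:
{"op": "carry_out", "data": {"increments": [0.02,0,0,0,1,0.02,0,0,0,1,0.02,0,0,0,1]}}

```text
time_s: 17.23
tool_pos: [0.5879, 0.0835, 0.0436]
tcp_rot: [-0.0, 0.713, 0.701, 0.0]
force: [0.2, -1.9, 0.2]
opening: -0.0
grasp_force: 1.1
```

Call:
{"op": "carry_out", "data": {"increments": [0.02,0,0,0,1,0.02,0,0,0,1,0.02,0,0,0,1]}}

```text
time_s: 17.48
tool_pos: [0.588, 0.086, 0.0435]
tcp_rot: [-0.0, 0.713, 0.701, 0.0]
force: [-0.5, -2.5, -0.0]
opening: 0.0001
grasp_force: 1.0
```

Call:
{"op": "carry_out", "data": {"increments": [0.02,0,0,0,1,0.02,0,0,0,1,0.02,0,0,0,1]}}

```text
time_s: 17.73
tool_pos: [0.588, 0.0884, 0.0435]
tcp_rot: [-0.0, 0.713, 0.701, 0.0]
force: [0.2, -2.3, 0.1]
opening: 0.0
grasp_force: 1.0
```

Call:
{"op": "carry_out", "data": {"increments": [0.02,0,0,0,1,0.02,0,0,0,1,0.02,0,0,0,1]}}

```text
time_s: 17.98
tool_pos: [0.588, 0.0907, 0.0435]
tcp_rot: [-0.0, 0.713, 0.701, 0.0]
force: [0.1, -2.4, 0.3]
opening: -0.0001
grasp_force: 1.0
```

Call:
{"op": "carry_out", "data": {"increments": [0.02,0,0,0,1,0.02,0,0,0,1,0.02,0,0,0,1]}}

```text
time_s: 18.23
tool_pos: [0.5881, 0.0931, 0.0436]
tcp_rot: [-0.0, 0.713, 0.701, 0.0]
force: [0.5, -1.9, 1.0]
opening: -0.0002
grasp_force: 1.0
```

Call:
{"op": "carry_out", "data": {"increments": [0.02,0,0,0,1,0.02,0,0,0,1,0.02,0,0,0,1]}}

```text
time_s: 18.48
tool_pos: [0.5881, 0.0955, 0.0435]
tcp_rot: [-0.0, 0.713, 0.701, 0.0]
force: [-0.0, -2.2, 0.5]
opening: 0.0
grasp_force: 1.0
```

Call:
{"op": "carry_out", "data": {"increments": [0.02,0,0,0,1,0.02,0,0,0,1,0.02,0,0,0,1]}}

```text
time_s: 18.73
tool_pos: [0.5881, 0.0979, 0.0435]
tcp_rot: [-0.0, 0.713, 0.701, 0.0]
force: [0.1, -2.0, 0.8]
opening: 0.0004
grasp_force: 1.0
```

Call:
{"op": "carry_out", "data": {"increments": [0.02,0,0,0,1,0.02,0,0,0,1,0.02,0,0,0,1]}}

```text
time_s: 18.98
tool_pos: [0.5882, 0.1004, 0.0435]
tcp_rot: [-0.0, 0.713, 0.701, 0.0]
force: [0.6, -1.9, 0.3]
opening: -0.0002
grasp_force: 1.0
```

Call:
{"op": "carry_out", "data": {"increments": [0.02,0,0,0,1,0.02,0,0,0,1,0.02,0,0,0,1]}}

```text
time_s: 19.23
tool_pos: [0.5882, 0.1027, 0.0435]
tcp_rot: [-0.0, 0.713, 0.701, -0.0]
force: [0.1, -1.7, 0.9]
opening: -0.0
grasp_force: 1.0
```

Call:
{"op": "carry_out", "data": {"increments": [0.02,0,0,0,1,0.02,0,0,0,1,0.02,0,0,0,1]}}

```text
time_s: 19.48
tool_pos: [0.5883, 0.1051, 0.0435]
tcp_rot: [-0.0, 0.713, 0.701, 0.0]
force: [-0.2, -2.1, 0.6]
opening: -0.0
grasp_force: 1.0
```

Call:
{"op": "carry_out", "data": {"increments": [0.02,0,0,0,1,0.02,0,0,0,1,0.02,0,0,0,1]}}

```text
time_s: 19.73
tool_pos: [0.5883, 0.1076, 0.0435]
tcp_rot: [-0.0, 0.713, 0.701, -0.0]
force: [-0.0, -1.9, -0.0]
opening: -0.0002
grasp_force: 1.0
```

Call:
{"op": "carry_out", "data": {"increments": [0.02,0,0,0,1,0.02,0,0,0,1,0.02,0,0,0,1]}}

```text
time_s: 19.98
tool_pos: [0.5884, 0.11, 0.0435]
tcp_rot: [-0.0, 0.713, 0.701, 0.0]
force: [-0.6, -1.3, 0.6]
opening: 0.0001
grasp_force: 1.0
```

Call:
{"op": "carry_out", "data": {"increments": [0.02,0,0,0,1,0.02,0,0,0,1,0.02,0,0,0,1]}}

```text
time_s: 20.23
tool_pos: [0.5884, 0.1124, 0.0435]
tcp_rot: [-0.0, 0.713, 0.701, 0.0]
force: [0.0, -1.6, 1.8]
opening: -0.0002
grasp_force: 1.0
```

Call:
{"op": "carry_out", "data": {"increments": [0.02,0,0,0,1,0.02,0,0,0,1,0.02,0,0,0,1]}}

```text
time_s: 20.48
tool_pos: [0.5884, 0.1142, 0.0435]
tcp_rot: [0.0, 0.713, 0.701, -0.0]
force: [-1.3, -5.1, 1.0]
opening: -0.0001
grasp_force: 2.3
```

Call:
{"op": "carry_out", "data": {"increments": [0,0,0,0,1,0,0,0,0,1]}}

```text
time_s: 20.65
tool_pos: [0.5884, 0.1143, 0.0435]
tcp_rot: [0.0, 0.713, 0.701, -0.0]
force: [-0.6, -4.0, 1.2]
opening: -0.0002
grasp_force: 1.9
```

Call:
{"op": "carry_out", "data": {"increments": [0.02,0,0,0,1,0,0,0,0,1,0,0,0,0,1]}}

```text
time_s: 20.9
tool_pos: [0.5884, 0.1148, 0.0435]
tcp_rot: [0.0, 0.713, 0.701, -0.0]
force: [-0.5, -5.3, 1.8]
opening: 0.0
grasp_force: 2.5
```

Call:
{"op": "carry_out", "data": {"increments": [0.02,0,0,0,1,0,0,0,0,1,0,0,0,0,1]}}

```text
time_s: 21.15
tool_pos: [0.5884, 0.1153, 0.0436]
tcp_rot: [0.0, 0.713, 0.701, -0.0]
force: [-0.8, -6.8, 1.3]
opening: 0.0001
grasp_force: 3.1
```

Contact force about 6.8 N, of which ~2 N is drag, so ~5 N on the stop. Holding for a moment, then backing away slowly.

Call:
{"op": "carry_out", "data": {"increments": [0,0,0,0,1,0,0,0,0,1,0,0,0,0,1,0,0,0,0,1,0,0,0,0,1,0,0,0,0,1,0,0,0,0,1,0,0,0,0,1,0,0,0,0,1,0,0,0,0,1,0,0,0,0,1,0,0,0,0,1]}}

```text
time_s: 22.15
tool_pos: [0.5884, 0.1152, 0.0435]
tcp_rot: [0.0, 0.713, 0.701, -0.0]
force: [-0.9, -6.9, 0.2]
opening: 0.0002
grasp_force: 3.1
```

Call:
{"op": "carry_out", "data": {"increments": [-0.02,0,0,0,1,-0.02,0,0,0,1,-0.02,0,0,0,1,-0.03,0,0,0,1,-0.05,0,0,0,1,-0.1,0,0,0,1,-0.2,0,0,0,1,-0.4,0,0,0,1,-0.5,0,0,0,1,-0.5,0,0,0,1,-0.5,0,-0.3,0,1,-0.5,0,-0.5,0,1,-0.5,0,-0.6,0,1,-0.5,0,-0.6,0,1,-0.3,0,-0.5,0,1,-0.2,0,-0.3,0,1,0,0,0,0,1,0,0,0,0,1]}}

```text
time_s: 23.65
tool_pos: [0.5857, -0.0573, 0.1557]
tcp_rot: [-0.0, 0.713, 0.701, 0.001]
force: [-0.2, 0.2, -0.9]
opening: 0.0002
grasp_force: 0.0
```

```bash
python3 - <<'E'
from h import *
go([.5874,.070,.044])
for n in("top","scene"):
    p,d=capture(n); cv2.imwrite(f"pics/{n}5.png",p[:,:,::-1]); np.save(f"pics/{n}5.npy",d)
P=cloud("top",d:=np.load("pics/top5.npy"))
m=np.zeros((480,640),bool); m[236:254,302:366]=(P[236:254,302:366,2]>.05)&(P[236:254,302:366,2]<.075)
Q=P[m]; print("tail y",np.percentile(Q[:,1],1),"x",Q[:,0].mean(),"expected tail ~.126 (TCP .1153+.011)")
cv2.imwrite("pics/c5.png",np.hstack([cv2.resize(cv2.imread("pics/top5.png")[200:300,250:400],(400,267),interpolation=2),cv2.resize(cv2.imread("pics/scene5.png")[190:310,240:400],(356,267),interpolation=2)]))
E
```

```text
t 23.65 pos [ 0.5857 -0.0573  0.1557] yaw_y -0.97 F [-0.24  0.19 -0.88] open 0.0002 grip 0.0 q [-0.72  0.43  0.94  1.7  -0.37  1.2   0.3 ]
shift now [ 3.181 -0.013  2.795]
tail y 0.11042943511140366 x 0.5870053052325134 expected tail ~.126 (TCP .1153+.011)
```

View pics/c5.png

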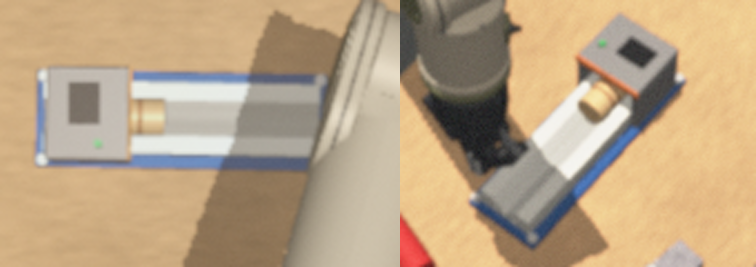

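The plug's nose is inside the shroud, with its tail at top crop column 164 (image u≈311.5, about 33 mm outside the mouth). That fits the pushed position of y≈0.126. The arm is clear. The depth percentile (0.110) disagrees, so I'm checking it with the contour before handing in.

```bash
python3 - <<'E'
from h import *
P=cloud("top",np.load("pics/top5.npy")); z=P[...,2]
m=np.zeros((480,640),bool); m[236:254,302:366]=(z[236:254,302:366]>.05)&(z[236:254,302:366]<.075)
print("tail y per row max-u:",[round(float(cast("top",[np.where(m[r])[0].max()+.5,r],.055)[0,1]),4) for r in range(239,251) if m[r].any()])
H=cv2.cvtColor(cv2.imread("pics/top5.png"),cv2.COLOR_BGR2HSV); s=H[240:249,300:325,1].mean(0).round(0); print("sat",list(s))
E
```

```text
tail y per row max-u: [0.1261, 0.1261, 0.1261, 0.126, 0.126, 0.126, 0.126, 0.126, 0.126, 0.126, 0.126, 0.126]
sat [np.float64(75.0), np.float64(84.0), np.float64(99.0), np.float64(84.0), np.float64(73.0), np.float64(72.0), np.float64(72.0), np.float64(72.0), np.float64(72.0), np.float64(72.0), np.float64(70.0), np.float64(55.0), np.float64(28.0), np.float64(22.0), np.float64(22.0), np.float64(22.0), np.float64(22.0), np.float64(22.0), np.float64(22.0), np.float64(22.0), np.float64(22.0), np.float64(22.0), np.float64(22.0), np.float64(22.0), np.float64(21.0)]
```

The tail is at y = 0.126 on every row, as expected. Handing in.

```bash
python3 -c "
from plant import *
print(sign_off())"
```

```text
the job is handed in; nothing more can be done
None
```

The sandstone plug was laid in the open groove and released, pushed home against the stop, held there for about 1 s at roughly 5 N (estimated: 6.9 N measured less about 2 N drag), and left with the arm clear; the job is handed in.

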